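# Rack the press dies by size

### The job

Rack the four brass press dies by size: stand one upright on the centre of each black pad of the wooden rack, the smallest on the pad next to the upright steel end stop and each following one a size larger, so that the largest is farthest from the end stop. Keep the dies upright all the time, and let go of them all at the end.

Things in the scene. Friction and masses are not known exactly. Their poses are not given: they have to be found in the camera images.
- die_1: the smallest of four loose upright round brass press dies (plain cylinders with a dark cup in the flat top): 26 mm in diameter, 36 mm tall. Origin at the centre of its underside; z points up when it stands. It starts standing on the bench.
- die_2: the second smallest of four loose upright round brass press dies (plain cylinders with a dark cup in the flat top): 36 mm in diameter, 44 mm tall. Origin at the centre of its underside; z points up when it stands. It starts standing on the bench.
- die_3: the second largest of four loose upright round brass press dies (plain cylinders with a dark cup in the flat top): 46 mm in diameter, 52 mm tall. Origin at the centre of its underside; z points up when it stands. It starts standing on the bench.
- die_4: the largest of four loose upright round brass press dies (plain cylinders with a dark cup in the flat top): 56 mm in diameter, 60 mm tall. Origin at the centre of its underside; z points up when it stands. It starts standing on the bench.
- pad_a: one of four identical round black rubber pads, 62 mm in diameter and 2 mm thick, fixed in a straight row 85 mm apart, centre to centre, on a wooden rack (a flat board 430 x 70 mm and 14 mm thick, fixed to the bench). Origin at the centre of the pad's underside, its top is 16 mm above the bench; z up, y along the row, x across it. Which pad stands at which place of the row varies: the letter says nothing.
- pad_b: one of four identical round black rubber pads, 62 mm in diameter and 2 mm thick, fixed in a straight row 85 mm apart, centre to centre, on a wooden rack (a flat board 430 x 70 mm and 14 mm thick, fixed to the bench). Origin at the centre of the pad's underside, its top is 16 mm above the bench; z up, y along the row, x across it. Which pad stands at which place of the row varies: the letter says nothing.
- pad_c: one of four identical round black rubber pads, 62 mm in diameter and 2 mm thick, fixed in a straight row 85 mm apart, centre to centre, on a wooden rack (a flat board 430 x 70 mm and 14 mm thick, fixed to the bench). Origin at the centre of the pad's underside, its top is 16 mm above the bench; z up, y along the row, x across it. Which pad stands at which place of the row varies: the letter says nothing.
- pad_d: one of four identical round black rubber pads, 62 mm in diameter and 2 mm thick, fixed in a straight row 85 mm apart, centre to centre, on a wooden rack (a flat board 430 x 70 mm and 14 mm thick, fixed to the bench). Origin at the centre of the pad's underside, its top is 16 mm above the bench; z up, y along the row, x across it. Which pad stands at which place of the row varies: the letter says nothing.
- end_stop: upright grey steel plate fixed on the rack at one end of the row, 60 mm wide across it, 8 mm thick, 38 mm tall, on a foot 60 x 24 mm; its middle is 70 mm from the nearest pad's centre. The other end has only a flat screw head 3 mm high; at which end the stop stands varies. Origin at the centre of its underside, 14 mm above the bench; z up, y along the row (pads on its +y or -y side), x across.
Not all that is in view belongs to the job. What is shaped like the die_2 but pink is not meant.

How it is judged:
By the outcome, as a careful person would: the job done as asked, in the order asked, and still so for the second after the job is handed in, with the robot touching nothing.
It also fails if it takes over 112 s, if anything falls off the work surface, if the arm or the gripper's body presses on something with over 40 N, if the wrist force passes 120 N, or if a joint passes its speed limit or range.

### The arm

A 6-joint arm with a two-finger parallel gripper is mounted at the origin on a cart in front of the work surface, level with it; the furniture and walls round the work are solid. World frame = base frame: x ahead of the robot, y to its left, z up, the work surface at z = 0. Lengths are in m, angles in rad, forces in N, time in s.
With the tool pointing down it reaches from about 0.35 to 0.85 m from the base axis. Payload 8.1 kg.
Tool frame: the origin (TCP) lies at the centre of the arm's flange, where the gripper is bolted on; the fingertips stand 186 mm ahead of it and the grasp point (between the pads) lies 167 mm ahead of it; z points along the fingers, y is the line along which they close (so a half turn about z gives the same grasp; the last joint's range is limited). The gripper opens to 93 mm and grips with 3 to 60 N. Pads are 15 mm wide; open, the fingers measure 128 mm over their backs; the gripper's body (75 mm by 188 mm) begins 65 mm behind the grasp point.
Start: joints at [1.147, 0.13, 1.488, -0, 1.523, -0.085], TCP at [0.199, 0.566, 0.405] pointing down, gripper open.
Joint ranges: [-2.96, 2.96], [-0.89, 2.26], [0.02, 2.5], [-1.34, 4.48], [0, 2.73], [-2.66, 2.66]. Speed limits (rad/s): [2.39, 2.39, 2.79, 3.14, 3.14, 3.14].

### API

Orientations are given as a rotation vector (axis times angle).
In Python, from plant import robot gives the robot as it stands.
- The arm moves only by the tool apply_moves, never from a script. Its argument "series" is a list of rows, each a list of 2 entries, a list of its own where there are three numbers: the shift along the tool's x, y, z in mm, then the turn, a rotation vector about the tool's x, y, z in rad. A call has 1 to 12 rows; each row shifts and turns the commanded pose from where the row before left it, along the tool's axes as they then stand; what a row does not reach is not made up. A row lasts 1/12 s, in which the tool goes at most 41.7 mm and 7.16 degrees, less where a joint would pass 70% of its speed; a pose out of reach is approached as far as the arm can. A call is refused whole if a number of a shift passes 41.7 or a number of a turn 0.125, either way. A call with a gripper value outside its range is refused whole. "claw" is the opening, from 0 (shut) to 1 (fully open), set as the call begins (left out, the last holds). The fingers move at their own pace and stop on an object; "newtons" is the grip in N (left out, the last holds). Time passes only in rows, so rows that do not move let the fingers close. It gives the time, the measured TCP pose, the force, the opening and the grip force at its end, in the units of the state.
- robot.read_state(): the state, without advancing time (a new reading comes with each control period).
- robot.read_camera(name): name is "scene" or "top"; returns (picture, depth): 400x640x3 uint8, blue, green, red; 400x640 float32, m along the optical axis (not along the pixel's ray), 0 where there is no reading.
- robot.calibration(name): a dict with "fx", "fy", "cx", "cy" (pixels), "extrinsics" (4x4, takes a point from world to camera coordinates). Camera axes: x right, y down, z forward; pixel columns grow to the right and rows downward; lengths in m; the calibration is good to about 2 mm. A picture is of the moment at which its call begins. calibration takes no time and is no camera call.
- robot.close_job(): hands the job in; it is judged then, once.
The state is a dict: "t": time; "q": joint angles; "dq": joint speeds; "joint_torque": joint torques, N m; "tool_pos": TCP position; "orientation": TCP orientation; "force": force on the tool from outside, world axes, zero at the start; "wrist_torque": the same for the moment, N m; "opening": finger opening in m; "gripper_force": force on a finger pad.
Only numpy, scipy, OpenCV 4.12 (cv2) and the standard library are available. Lean on these libraries where they do the work, as an engineer would, in place of code of your own. Each camera call takes 0.05 s, during which the arm holds its last target. There are 200 camera calls.

## Working session

There is one attempt and no reset: what is moved stays moved. The work goes in short steps, Python scripts to look and compute and a tool call to move; the robot and the scene stay as the last step left them, time stands still between calls to the robot, and variables do not carry over. Pictures are saved under pics/ and viewed, at most 14 in all, crops included, and the job is handed in when it is done.

Besides the shell and the picture viewer there is one more tool, called after "Request:" as name(argument=value, ...), one argument or row to a line, values as JSON. apply_moves: Moves the arm, as the interface text tells. Its arguments: {"type":"object","properties":{"series":{"type":"array"},"claw":{"type":"number"},"newtons":{"type":"number"}},"required":["series"]}

```bash
mkdir -p pics; cat > h.py <<'E'
import numpy as np,cv2
from plant import robot
from scipy.spatial.transform import Rotation as R
def cam(n):
    p,d=robot.read_camera(n);c=robot.calibration(n);return p,d,c
def ray(c,u,v,z):
    E=np.array(c["extrinsics"]);Rm,t=E[:3,:3],E[:3,3];o=-Rm.T@t
    d=Rm.T@np.array([(u-c["cx"])/c["fx"],(v-c["cy"])/c["fy"],1]);return o+d*(z-o[2])/d[2]
def cloud(d,c):
    E=np.array(c["extrinsics"]);v,u=np.indices(d.shape)
    P=np.stack([(u-c["cx"])/c["fx"]*d,(v-c["cy"])/c["fy"]*d,d],-1);return (P-E[:3,3])@E[:3,:3]
E
python3 - <<'E'
from h import *
for n in("top","scene"):
    p,d,c=cam(n);cv2.imwrite(f"pics/{n}0.png",p);np.savez(f"{n}0.npz",p=p,d=d)
    E=np.array(c["extrinsics"]);print(n,c["fx"],c["cx"],c["cy"],-E[:3,:3].T@E[:3,3],E[:3,:3].round(2).tolist())
s=robot.read_state();print(s["tool_pos"],s["orientation"],R.from_rotvec(s["orientation"]).as_matrix().round(3).tolist(),s["t"],s["opening"])
E
```

```text
top 406.7208215047243 314.0506884526083 193.91999934607986 [ 0.36633269 -0.03363885  0.9492326 ] [[-0.02, -1.0, 0.01], [-0.99, 0.02, -0.11], [0.11, -0.01, -0.99]]
scene 457.18352688773183 317.55921903568384 193.15356211473292 [-0.13309699 -0.54665867  0.63595368] [[0.66, -0.75, 0.01], [-0.44, -0.4, -0.81], [0.61, 0.53, -0.59]]
[0.19930876 0.56571248 0.40379473] [-5.29588958e-01 -3.09619470e+00  2.53171641e-03] [[-0.943, 0.332, -0.001], [0.332, 0.943, -0.002], [0.0, -0.002, -1.0]] 0.1 0.09320206875807728
```

View pics/top0.png

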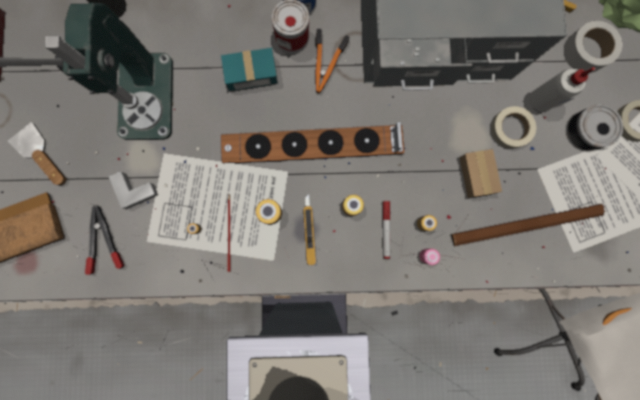

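View pics/scene0.png

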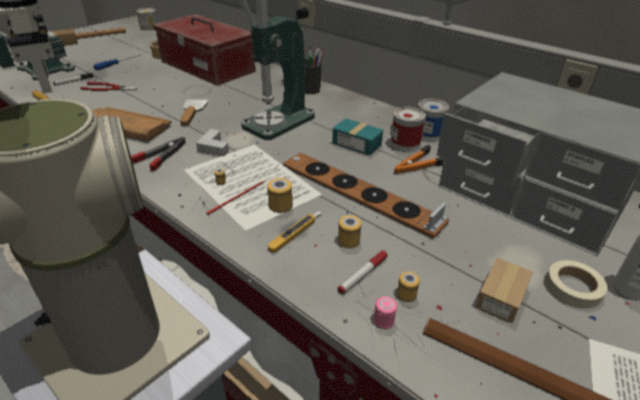

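The candidates in the top view are:
- **Brass dies:** die_4 at (268,211), die_3 at (353,205), die_2 at (428,224) and die_1 at (194,228).
- **Decoy:** the pink cylinder at (430,257), which I leave alone.
- **Rack:** pads at about (258,146), (294,144), (330,142) and (367,140). The end stop is at (397,138), so the pad at (367,140) takes die_1.

Next I measure these and check them in a close crop.

```bash
python3 - <<'E'
from h import *
c=robot.calibration("top");f=np.load("top0.npz");p,d=f["p"],f["d"];W=cloud(d,c)
for n,u,v,h in(("d1",194,228,.036),("d2",428,224,.044),("d3",353,205,.052),("d4",268,211,.060),("pink",430,257,.044)):
    r=22;S=(slice(v-r,v+r+1),slice(u-r,u+r+1));w=W[S].reshape(-1,3);m=(w[:,2]>h-.006)&(w[:,2]<h+.008)
    q=w[m];(x,y),rad=cv2.minEnclosingCircle(q[:,:2].astype(np.float32))
    print(n,m.sum(),"top circle",round(x,4),round(y,4),"dia",round(2*rad*1e3),"z",np.median(q[:,2]).round(4),"max z around",w[:,2].max().round(3),"ray",ray(c,u,v,h).round(3))
g=cv2.cvtColor(p,cv2.COLOR_BGR2GRAY)
m=((g<60)*255).astype(np.uint8);m[:120]=0;m[165:]=0;m[:,:235]=0;m[:,385:]=0
P=[]
for k in cv2.findContours(m,cv2.RETR_EXTERNAL,cv2.CHAIN_APPROX_NONE)[0]:
    if cv2.contourArea(k)>150:
        pts=np.array([ray(c,a[0][0],a[0][1],.016)[:2] for a in k],np.float32);(x,y),r=cv2.minEnclosingCircle(pts)
        e=cv2.fitEllipse(pts);P.append(e[0]);print("pad",np.round(e[0],4),np.round(e[1],4))
P=np.array(sorted(P,key=lambda a:a[1]));print(np.linalg.norm(np.diff(P,axis=0),axis=1).round(4))
cen=P.mean(0);u=np.linalg.svd(P-cen)[2][0];u*=np.sign(u[1]);print("fit",[(cen+u*.085*k).round(4).tolist() for k in(-1.5,-.5,.5,1.5)],"angle",np.degrees(np.arctan2(-u[0],u[1])))
w=W[115:160,380:412].reshape(-1,3);q=w[(w[:,2]>.04)];print("stop",q.mean(0),q.max(0),q.min(0))
a=p[110:270,170:450];cv2.imwrite("pics/crop0.png",cv2.resize(a,None,fx=2.8,fy=2.8,interpolation=cv2.INTER_CUBIC))
E
```

```text
d1 110 top circle 0.4002 0.2278 dia 27 z 0.0365 max z around 0.949 ray [0.399 0.225 0.036]
d2 211 top circle 0.4004 -0.2995 dia 37 z 0.0448 max z around 0.949 ray [ 0.396 -0.297  0.044]
d3 334 top circle 0.444 -0.1316 dia 46 z 0.0528 max z around 0.949 ray [ 0.441 -0.13   0.052]
d4 509 top circle 0.4329 0.0571 dia 56 z 0.0608 max z around 0.949 ray [0.432 0.057 0.06 ]
pink 214 top circle 0.3252 -0.302 dia 37 z 0.045 max z around 0.949 ray [ 0.323 -0.297  0.044]
pad [0.5876 0.0842] [0.0569 0.0581]
pad [ 0.5908 -0.0007] [0.0572 0.0577]
pad [ 0.5937 -0.0853] [0.0572 0.058 ]
pad [ 0.5966 -0.1701] [0.0571 0.0576]
[0.0849 0.0847 0.0849]
fit [[0.5967, -0.1704], [0.5937, -0.0854], [0.5907, -0.0005], [0.5876, 0.0844]] angle 2.026079653411267
stop [ 0.59077889 -0.23367062  0.07881437] [ 0.62894505 -0.03363885  0.9492326 ] [ 0.36633269 -0.24581282  0.04001726]
```

View pics/crop0.png

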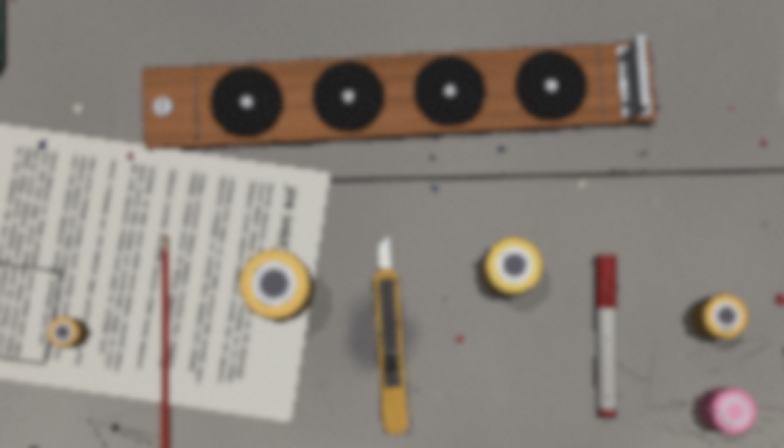

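The crop confirms all four brass dies, the pink decoy, and the stop at the right end of the row, next to the pad at (0.597,-0.170). Pad spacing and die sizes match the figures given. First I turn the tool so the fingers close along world x.

Request:
apply_moves(
  series=[
    [[0, 0, 0], [0, 0, 0.12]],
    [[0, 0, 0], [0, 0, 0.12]],
    [[0, 0, 0], [0, 0, 0.12]],
    [[0, 0, 0], [0, 0, 0.12]],
    [[0, 0, 0], [0, 0, 0.12]],
    [[0, 0, 0], [0, 0, 0.12]],
    [[0, 0, 0], [0, 0, 0.12]],
    [[0, 0, 0], [0, 0, 0.12]],
    [[0, 0, 0], [0, 0, 0.12]],
    [[0, 0, 0], [0, 0, 0.12]],
    [[0, 0, 0], [0, 0, 0.032]],
    [[0, 0, 0], [0, 0, 0]],
  ],
  claw=0.6,
  newtons=40,
)

```text
t: 1.1
tool_pos: [0.1993, 0.5658, 0.4042]
orientation: [2.223, 2.219, -0.002]
force: [0.7, -0.4, -0.2]
opening: 0.0558
gripper_force: 0.0
```

```bash
cat >> h.py <<'E'
def to(x,y,z):
    s=robot.read_state();p=np.array(s["tool_pos"]);Rm=R.from_rotvec(s["orientation"]).as_matrix()
    print("tcp",p.round(4),"shift mm",(Rm.T@(np.array([x,y,z])-p)*1e3).round(1),"yaw",np.arctan2(Rm[1,1],Rm[0,1]).round(4),"tilt",Rm[:2,2].round(4),"t",s["t"],"F",np.round(s["force"],1),"open",round(s["opening"],4),round(s["gripper_force"],1))
E
python3 - <<'E'
from h import *
to(.4,.228,.3)
c=robot.calibration("top");d=np.load("top0.npz")["d"];W=cloud(d,c);W[d==0]=0
for y in(-.3,-.2,-.1,0,.1,.2):
    m=(abs(W[...,1]-y)<.05)&(W[...,2]>.09)&(W[...,0]>.5);print(y,W[m][:,0].min() if m.any() else None,W[m][:,2].max() if m.any() else None)
E
```

```text
tcp [0.1993 0.5658 0.4042] shift mm [-337.4  201.3  104.4] yaw -0.0016 tilt [-0.0004 -0.0009] t 1.1 F [ 0.7 -0.4 -0.2] open 0.0558 0.0
-0.3 0.6676985661321966 0.22488992128007154
-0.2 0.6677281634190323 0.2248587138967424
-0.1 None None
0 0.818373045984326 0.10014904098264886
0.1 None None
0.2 None None
```

Request:
apply_moves(
  series=[
    [[-30.7, 18.3, 9.5], [0, 0, 0]],
    [[-30.7, 18.3, 9.5], [0, 0, 0]],
    [[-30.7, 18.3, 9.5], [0, 0, 0]],
    [[-30.7, 18.3, 9.5], [0, 0, 0]],
    [[-30.7, 18.3, 9.5], [0, 0, 0]],
    [[-30.7, 18.3, 9.5], [0, 0, 0]],
    [[-30.7, 18.3, 9.5], [0, 0, 0]],
    [[-30.7, 18.3, 9.5], [0, 0, 0]],
    [[-30.7, 18.3, 9.5], [0, 0, 0]],
    [[-30.7, 18.3, 9.5], [0, 0, 0]],
    [[-30.7, 18.3, 9.5], [0, 0, 0]],
    [[0, 0, 0], [0, 0, 0]],
  ],
)

```text
t: 2.1
tool_pos: [0.4023, 0.2236, 0.2982]
orientation: [2.223, 2.218, -0.005]
force: [-0.9, 0.3, -0.3]
opening: 0.0555
gripper_force: 0.0
```

```bash
python3 - <<'E'
from h import *
to(.4,.228,.191)
p,d,c=cam("scene");W=cloud(d,c);W[d==0]=0
cv2.imwrite("pics/s1.png",p)
for z0,z1 in((.11,.13),(.14,.18),(.2,.22),(.23,.26),(.27,.29),(.31,.35)):
    m=(W[...,2]>z0)&(W[...,2]<z1)&(abs(W[...,0]-.4)<.16)&(abs(W[...,1]-.228)<.16);q=W[m];print(z0,z1,len(q),q.min(0).round(3) if len(q) else'',q.max(0).round(3) if len(q) else '')
c=robot.calibration("top");d=np.load("top0.npz")["d"];W=cloud(d,c);W[d==0]=0
m=(W[...,2]>.09)&(W[...,0]>.5)&(W[...,0]<.8)&(W[...,1]>-.3)&(W[...,1]<.2);q=W[m];print("cab y max",q[:,1].max())
for a in np.arange(.65,.8,.01):
    k=q[abs(q[:,0]-a)<.005];print(a.round(3),len(k),k[:,2].max() if len(k) else '', k[:,1].max() if len(k) else '')
E
```

```text
tcp [0.4023 0.2236 0.2982] shift mm [  4.8  -2.1 107.2] yaw -0.0025 tilt [-0.0015 -0.0032] t 2.1 F [-0.9  0.3 -0.3] open 0.0555 0.0
0.11 0.13 112 [0.356 0.211 0.111] [0.441 0.232 0.13 ]
0.14 0.18 340 [0.353 0.209 0.14 ] [0.445 0.232 0.18 ]
0.2 0.22 770 [0.308 0.183 0.2  ] [0.489 0.259 0.22 ]
0.23 0.26 1256 [0.304 0.184 0.23 ] [0.494 0.259 0.26 ]
0.27 0.29 368 [0.357 0.183 0.27 ] [0.428 0.26  0.29 ]
0.31 0.35 838 [0.356 0.177 0.31 ] [0.433 0.253 0.35 ]
cab y max -0.16960164517772397
0.65 0  
0.66 0  
0.67 88 0.15257812557426947 -0.22971384538133105
0.68 24 0.15250577289508896 -0.2280544760756704
0.69 1361 0.22090257056250925 -0.17312674065409417
0.7 26 0.2043363229233793 -0.1759939228614445
0.71 39 0.2020261247427574 -0.1758634957548196
0.72 33 0.20115743313747936 -0.17580693374348547
0.73 43 0.20285703413813008 -0.1758615145395498
0.74 443 0.22386119932871681 -0.17000921171606004
0.75 645 0.2248587138967424 -0.17002695216334254
0.76 617 0.224141740808828 -0.1698733114953696
0.77 598 0.22460939629605084 -0.1698301396885103
0.78 616 0.22400427021749422 -0.16993502661080231
0.79 556 0.22403989719197134 -0.16960164517772397
0.8 188 0.22341230148034127 -0.16987061317086927
```

View pics/s1.png

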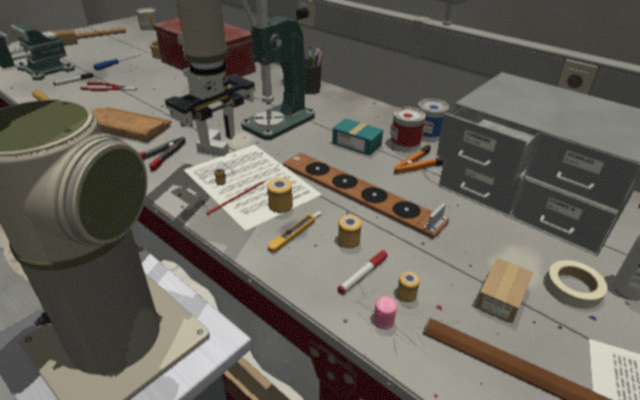

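Request:
apply_moves(
  series=[
    [[0, 0, 0], [0, 0, 0.12]],
    [[0, 0, 0], [0, 0, 0.12]],
    [[0, 0, 0], [0, 0, 0.12]],
    [[0, 0, 0], [0, 0, 0.12]],
    [[0, 0, 0], [0, 0, 0.12]],
    [[0, 0, 0], [0, 0, 0.12]],
    [[0, 0, 0], [0, 0, 0.12]],
    [[0, 0, 0], [0, 0, 0.12]],
    [[0, 0, 0], [0, 0, 0.12]],
    [[0, 0, 0], [0, 0, 0.12]],
    [[0, 0, 0], [0, 0, 0.12]],
    [[0, 0, 0], [0, 0, 0.12]],
  ],
)

```text
t: 3.15
tool_pos: [0.4002, 0.2293, 0.3005]
orientation: [-3.135, -0.2, 0.0]
force: [0.4, 0.4, 0.6]
opening: 0.0556
gripper_force: 0.0
```

Request:
apply_moves(
  series=[
    [[0, 0, 0], [0, 0, 0.12]],
    [[0, 0, 0], [0, 0, 0.009]],
    [[0, 0, 20], [0, 0, 0]],
    [[0, 0, 20], [0, 0, 0]],
    [[0, 0, 10], [0, 0, 0]],
    [[0, 0, 10], [0, 0, 0]],
    [[0, 0, 0], [0, 0, 0]],
    [[0, 0, 0], [0, 0, 0]],
    [[0, 0, 0], [0, 0, 0]],
  ],
)

```text
t: 3.9
tool_pos: [0.4011, 0.2285, 0.2411]
orientation: [-3.141, -0.004, -0.002]
force: [0.5, -0.4, 0.2]
opening: 0.0558
gripper_force: 0.0
```

```bash
python3 -c "
from h import *
to(.4,.228,.191)"
```

```text
tcp [0.4011 0.2285 0.2411] shift mm [-1.1  0.5 50.1] yaw -1.5681 tilt [0.001  0.0005] t 3.9 F [ 0.5 -0.4  0.2] open 0.0558 0.0
```

Request:
apply_moves(
  series=[
    [[-0.5, 0, 15], [0, 0, 0]],
    [[0, 0, 15], [0, 0, 0]],
    [[0, 0, 10], [0, 0, 0]],
    [[0, 0, 10], [0, 0, 0]],
    [[0, 0, 0], [0, 0, 0]],
    [[0, 0, 0], [0, 0, 0]],
  ],
)

```text
t: 4.4
tool_pos: [0.4001, 0.2282, 0.1901]
orientation: [3.141, 0.003, -0.001]
force: [0.5, 0.4, 0.4]
opening: 0.0557
gripper_force: 0.0
```

Request:
apply_moves(
  series=[
    [[0, 0, 0], [0, 0, 0]],
    [[0, 0, 0], [0, 0, 0]],
    [[0, 0, 0], [0, 0, 0]],
    [[0, 0, 0], [0, 0, 0]],
    [[0, 0, 0], [0, 0, 0]],
    [[0, 0, 0], [0, 0, 0]],
    [[0, 0, 0], [0, 0, 0]],
    [[0, 0, 0], [0, 0, 0]],
  ],
  claw=0,
  newtons=30,
)

```text
t: 5.07
tool_pos: [0.4004, 0.2283, 0.1906]
orientation: [-3.141, -0.003, -0.001]
force: [-0.4, -0.6, 4.8]
opening: 0.0254
gripper_force: 30.0
```

```bash
python3 -c "
from h import *
to(.5967,-.1704,.26)"
```

```text
tcp [0.4004 0.2283 0.1906] shift mm [195.6 399.  -69.4] yaw -1.569 tilt [0.0005 0.0002] t 5.0667 F [-0.4 -0.6  4.8] open 0.0254 30.0
```

Request:
apply_moves(
  series=[
    [[0, 0, -10], [0, 0, 0]],
    [[0, 0, -20], [0, 0, 0]],
    [[0, 0, -25], [0, 0, 0]],
    [[0, 0, -25], [0, 0, 0]],
    [[0, 0, -10], [0, 0, 0]],
  ],
)

```text
t: 5.48
tool_pos: [0.4011, 0.2286, 0.284]
orientation: [-3.14, -0.003, -0.006]
force: [0.7, 0.5, -0.9]
opening: 0.0251
gripper_force: 30.0
```

Request:
apply_moves(
  series=[
    [[16.3, 33.2, 0], [0, 0, 0]],
    [[16.3, 33.2, 0], [0, 0, 0]],
    [[16.3, 33.2, 0], [0, 0, 0]],
    [[16.3, 33.2, 0], [0, 0, 0]],
    [[16.3, 33.2, 0], [0, 0, 0]],
    [[16.3, 33.2, 0], [0, 0, 0]],
    [[16.3, 33.2, 0], [0, 0, 0]],
    [[16.3, 33.2, 0], [0, 0, 0]],
    [[16.3, 33.2, 0], [0, 0, 0]],
    [[16.3, 33.2, 0], [0, 0, 0]],
    [[16.3, 33.2, 0], [0, 0, 0]],
    [[16.3, 33.2, 0], [0, 0, 0]],
  ],
)

```text
t: 6.48
tool_pos: [0.5967, -0.1716, 0.2795]
orientation: [-3.141, -0.003, 0.002]
force: [0.7, 0.2, -1.1]
opening: 0.0254
gripper_force: 30.0
```

Request:
apply_moves(
  series=[
    [[0, 0, 0], [0, 0, 0]],
    [[0, 0, 0], [0, 0, 0]],
    [[0, 0, 0], [0, 0, 0]],
    [[0, 0, 0], [0, 0, 0]],
  ],
)

```text
t: 6.82
tool_pos: [0.596, -0.1688, 0.2797]
orientation: [-3.141, -0.004, 0.002]
force: [-0.8, 0.0, -1.4]
opening: 0.0255
gripper_force: 30.0
```

```bash
python3 -c "
from h import *
to(.5967,-.1704,.2075)"
```

```text
tcp [ 0.596  -0.1688  0.2797] shift mm [ 0.7  1.7 72.2] yaw -1.5682 tilt [-0.0011  0.0007] t 6.8167 F [-0.8  0.  -1.4] open 0.0255 30.0
```

Request:
apply_moves(
  series=[
    [[0.7, 1.7, 20], [0, 0, 0]],
    [[0, 0, 20], [0, 0, 0]],
    [[0, 0, 15], [0, 0, 0]],
    [[0, 0, 10], [0, 0, 0]],
    [[0, 0, 5], [0, 0, 0]],
    [[0, 0, 2], [0, 0, 0]],
    [[0, 0, 0], [0, 0, 0]],
    [[0, 0, 0], [0, 0, 0]],
  ],
)

```text
t: 7.48
tool_pos: [0.5977, -0.1715, 0.2094]
orientation: [3.141, 0.003, 0.002]
force: [0.3, 0.3, -0.4]
opening: 0.0254
gripper_force: 30.0
```

Request:
apply_moves(
  series=[
    [[0, 0, 0.5], [0, 0, 0]],
    [[0, 0, 0], [0, 0, 0]],
    [[0, 0, 0], [0, 0, 0]],
  ],
)

```text
t: 7.73
tool_pos: [0.5975, -0.1717, 0.2084]
orientation: [3.141, 0.003, 0.002]
force: [-0.4, 0.4, -0.5]
opening: 0.0253
gripper_force: 30.0
```

```bash
python3 -c "
from h import *
to(.5967,-.1704,.2065)"
```

```text
tcp [ 0.5975 -0.1717  0.2084] shift mm [-0.8 -1.3  1.9] yaw -1.5691 tilt [ 0.001  -0.0004] t 7.7333 F [-0.4  0.4 -0.5] open 0.0253 30.0
```

Request:
apply_moves(
  series=[
    [[-0.5, -1, 1], [0, 0, 0]],
    [[0, 0, 0.5], [0, 0, 0]],
    [[0, 0, 0], [0, 0, 0]],
    [[0, 0, 0], [0, 0, 0]],
  ],
)

```text
t: 8.07
tool_pos: [0.5968, -0.1705, 0.2066]
orientation: [3.142, 0.003, 0.0]
force: [-0.9, 1.1, 3.8]
opening: 0.0251
gripper_force: 30.0
```

Request:
apply_moves(
  series=[
    [[0, 0, 0.5], [0, 0, 0]],
    [[0, 0, 0], [0, 0, 0]],
    [[0, 0, 0], [0, 0, 0]],
  ],
)

```text
t: 8.32
tool_pos: [0.5969, -0.1705, 0.2066]
orientation: [3.142, 0.003, 0.0]
force: [-4.3, 0.7, 8.5]
opening: 0.0256
gripper_force: 30.0
```

Request:
apply_moves(
  series=[
    [[0, 0, 0], [0, 0, 0]],
    [[0, 0, 0], [0, 0, 0]],
    [[0, 0, 0], [0, 0, 0]],
    [[0, 0, 0], [0, 0, 0]],
    [[0, 0, 0], [0, 0, 0]],
    [[0, 0, -10], [0, 0, 0]],
    [[0, 0, -25], [0, 0, 0]],
    [[0, 0, -25], [0, 0, 0]],
    [[0, 0, -20], [0, 0, 0]],
  ],
  claw=0.56,
)

```text
t: 9.07
tool_pos: [0.5969, -0.1706, 0.2882]
orientation: [3.141, 0.003, 0.002]
force: [-0.1, -0.1, 1.0]
opening: 0.0522
gripper_force: 0.0
```

Request:
apply_moves(
  series=[
    [[-33, 21.5, 0], [0, 0, 0]],
    [[-33, 21.5, 0], [0, 0, 0]],
    [[-33, 21.5, 0], [0, 0, 0]],
    [[-33, 21.5, 0], [0, 0, 0]],
    [[-33, 21.5, 0], [0, 0, 0]],
    [[-31, 21.5, 0], [0, 0, 0]],
    [[0, 0, 20], [0, 0, 0]],
    [[0, 0, 0], [0, 0, 0]],
    [[0, 0, 0], [0, 0, 0]],
    [[0, 0, 0], [0, 0, 0]],
  ],
)

```text
t: 9.9
tool_pos: [0.4016, -0.2995, 0.2665]
orientation: [-3.142, -0.004, -0.001]
force: [0.3, -0.5, 0.6]
opening: 0.0525
gripper_force: 0.0
```

```bash
python3 - <<'E'
from h import *
to(.4004,-.2995,.194)
p,d,c=cam("top");cv2.imwrite("pics/t2.png",p);W=cloud(d,c);W[d==0]=0
m=(abs(W[...,0]-.597)<.03)&(abs(W[...,1]+.17)<.035)&(abs(W[...,2]-.052)<.006);q=W[m];print(len(q),cv2.minEnclosingCircle(q[:,:2].astype(np.float32)),np.median(q[:,2]))
m=(abs(W[...,0]-.4)<.04)&(abs(W[...,1]+.3)<.04)&(abs(W[...,2]-.045)<.006);print(m.sum())
E
```

```text
tcp [ 0.4016 -0.2995  0.2665] shift mm [-1.2 -0.  72.5] yaw -1.5683 tilt [0.0004 0.0001] t 9.9 F [ 0.3 -0.5  0.6] open 0.0525 0.0
106 ((0.5965536236763, -0.17101596295833588), 0.013641037046909332) 0.05243985043897327
0
```

die_1 is centred on its pad with its top at 52 mm. Next is die_2.

Request:
apply_moves(
  series=[
    [[-1, 0, 20], [0, 0, 0]],
    [[0, 0, 20], [0, 0, 0]],
    [[0, 0, 20], [0, 0, 0]],
    [[0, 0, 12], [0, 0, 0]],
    [[0, 0, 0], [0, 0, 0]],
    [[0, 0, 0], [0, 0, 0]],
  ],
)

```text
t: 10.45
tool_pos: [0.4004, -0.2994, 0.1938]
orientation: [-3.141, -0.005, 0.001]
force: [-0.0, 0.1, -0.1]
opening: 0.0519
gripper_force: 0.0
```

Request:
apply_moves(
  series=[
    [[0, 0, 0], [0, 0, 0]],
    [[0, 0, 0], [0, 0, 0]],
    [[0, 0, 0], [0, 0, 0]],
    [[0, 0, 0], [0, 0, 0]],
    [[0, 0, 0], [0, 0, 0]],
    [[0, 0, 0], [0, 0, 0]],
    [[0, 0, 0], [0, 0, 0]],
  ],
  claw=0,
  newtons=40,
)

```text
t: 11.03
tool_pos: [0.4005, -0.3003, 0.1951]
orientation: [3.14, 0.003, 0.003]
force: [1.6, 1.3, 6.1]
opening: 0.0353
gripper_force: 40.0
```

Request:
apply_moves(
  series=[
    [[0, 0, -10], [0, 0, 0]],
    [[0, 0, -20], [0, 0, 0]],
    [[0, 0, -25], [0, 0, 0]],
    [[0, 0, -25], [0, 0, 0]],
    [[0, 0, -10], [0, 0, 0]],
    [[0, 0, 0], [0, 0, 0]],
    [[0, 0, 0], [0, 0, 0]],
  ],
)

```text
t: 11.62
tool_pos: [0.3999, -0.3, 0.2838]
orientation: [3.141, 0.003, 0.001]
force: [-0.2, 0.8, -1.6]
opening: 0.0354
gripper_force: 40.0
```

```bash
python3 -c "
from h import *
to(.5937,-.0854,.284)"
```

```text
tcp [ 0.3999 -0.3     0.2838] shift mm [ 1.941e+02 -2.142e+02 -2.000e-01] yaw -1.5691 tilt [ 0.0007 -0.0008] t 11.6167 F [-0.2  0.8 -1.6] open 0.0354 40.0
```

Request:
apply_moves(
  series=[
    [[24.2, -26.8, 0], [0, 0, 0]],
    [[24.2, -26.8, 0], [0, 0, 0]],
    [[24.2, -26.8, 0], [0, 0, 0]],
    [[24.2, -26.8, 0], [0, 0, 0]],
    [[24.2, -26.8, 0], [0, 0, 0]],
    [[24.2, -26.8, 0], [0, 0, 0]],
    [[24.2, -26.8, 0], [0, 0, 0]],
    [[24.2, -26.8, 0], [0, 0, 0]],
    [[0, 0, 10], [0, 0, 0]],
    [[0, 0, 10], [0, 0, 0]],
    [[0, 0, 0], [0, 0, 0]],
    [[0, 0, 0], [0, 0, 0]],
  ],
)

```text
t: 12.62
tool_pos: [0.5915, -0.0857, 0.2609]
orientation: [-3.141, -0.001, 0.008]
force: [-0.4, -0.6, -0.6]
opening: 0.0351
gripper_force: 40.0
```

```bash
python3 -c "
from h import *
to(.5937,-.0854,.210)"
```

```text
tcp [ 0.5915 -0.0857  0.2609] shift mm [ 2.5 -0.3 50.8] yaw -1.5699 tilt [-0.0053  0.0008] t 12.6167 F [-0.4 -0.6 -0.6] open 0.0351 40.0
```

Request:
apply_moves(
  series=[
    [[0, 0, 15], [0, 0, 0]],
    [[0, 0, 15], [0, 0, 0]],
    [[0, 0, 10], [0, 0, 0]],
    [[0, 0, 6], [0, 0, 0]],
    [[0, 0, 2], [0, 0, 0]],
    [[0, 0, 0], [0, 0, 0]],
    [[0, 0, 0], [0, 0, 0]],
    [[0, 0, 0], [0, 0, 0]],
  ],
)

```text
t: 13.28
tool_pos: [0.5936, -0.0853, 0.2168]
orientation: [3.141, 0.003, 0.002]
force: [-0.0, 0.4, -1.7]
opening: 0.0352
gripper_force: 40.0
```

```bash
python3 -c "
from h import *
to(.5937,-.0854,.210)"
```

```text
tcp [ 0.5936 -0.0853  0.2168] shift mm [0.1 0.1 6.8] yaw -1.5691 tilt [ 0.0015 -0.0004] t 13.2833 F [-0.   0.4 -1.7] open 0.0352 40.0
```

Request:
apply_moves(
  series=[
    [[0, 0, 2.5], [0, 0, 0]],
    [[0, 0, 1.5], [0, 0, 0]],
    [[0, 0, 1], [0, 0, 0]],
    [[0, 0, 0.7], [0, 0, 0]],
    [[0, 0, 0], [0, 0, 0]],
    [[0, 0, 0], [0, 0, 0]],
  ],
)

```text
t: 13.78
tool_pos: [0.5933, -0.0851, 0.2111]
orientation: [3.141, 0.003, 0.0]
force: [-4.7, 1.2, 6.7]
opening: 0.0349
gripper_force: 40.0
```

Request:
apply_moves(
  series=[
    [[0, 0, 0.7], [0, 0, 0]],
    [[0, 0, 0], [0, 0, 0]],
    [[0, 0, 0], [0, 0, 0]],
  ],
)

```text
t: 14.03
tool_pos: [0.5934, -0.0851, 0.211]
orientation: [3.141, 0.003, 0.0]
force: [-6.8, 2.1, 12.8]
opening: 0.0353
gripper_force: 40.0
```

Request:
apply_moves(
  series=[
    [[0, 0, 0], [0, 0, 0]],
    [[0, 0, 0], [0, 0, 0]],
    [[0, 0, 0], [0, 0, 0]],
    [[0, 0, 0], [0, 0, 0]],
    [[0, 0, -10], [0, 0, 0]],
    [[0, 0, -25], [0, 0, 0]],
    [[0, 0, -25], [0, 0, 0]],
    [[0, 0, -20], [0, 0, 0]],
  ],
  claw=0.56,
)

```text
t: 14.7
tool_pos: [0.5933, -0.0852, 0.2916]
orientation: [3.141, 0.003, 0.002]
force: [-0.0, 0.4, -0.1]
opening: 0.0522
gripper_force: 0.0
```

Request:
apply_moves(
  series=[
    [[-29.9, 9.3, 0], [0, 0, 0]],
    [[-29.9, 9.3, 0], [0, 0, 0]],
    [[-29.9, 9.3, 0], [0, 0, 0]],
    [[-29.9, 9.3, 0], [0, 0, 0]],
    [[-29.9, 9.3, 0], [0, 0, 0]],
    [[0, 0, 20], [0, 0, 0]],
    [[0, 0, 0], [0, 0, 0]],
    [[0, 0, 0], [0, 0, 0]],
    [[0, 0, 0], [0, 0, 0]],
  ],
  claw=0.7,
)

```text
t: 15.45
tool_pos: [0.4444, -0.1319, 0.2702]
orientation: [3.142, 0.003, 0.001]
force: [0.2, -0.3, 0.4]
opening: 0.065
gripper_force: 0.0
```

```bash
python3 - <<'E'
from h import *
to(.444,-.1316,.197)
p,d,c=cam("top");W=cloud(d,c);W[d==0]=0
m=(abs(W[...,0]-.594)<.03)&(abs(W[...,1]+.085)<.035)&(abs(W[...,2]-.060)<.006);q=W[m];print(len(q),cv2.minEnclosingCircle(q[:,:2].astype(np.float32)),np.median(q[:,2]))
E
```

```text
tcp [ 0.4444 -0.1319  0.2702] shift mm [-0.4 -0.3 73.2] yaw -1.5688 tilt [ 0.0005 -0.    ] t 15.45 F [ 0.2 -0.3  0.4] open 0.065 0.0
197 ((0.5926181674003601, -0.08519653975963593), 0.01801399141550064) 0.06055756965183194
```

Request:
apply_moves(
  series=[
    [[0, 0, 20], [0, 0, 0]],
    [[0, 0, 20], [0, 0, 0]],
    [[0, 0, 20], [0, 0, 0]],
    [[0, 0, 13], [0, 0, 0]],
    [[0, 0, 0], [0, 0, 0]],
    [[0, 0, 0], [0, 0, 0]],
  ],
)

```text
t: 16.0
tool_pos: [0.4441, -0.1316, 0.1962]
orientation: [-3.141, -0.004, 0.002]
force: [0.0, 0.7, 0.7]
opening: 0.0652
gripper_force: 0.0
```

Request:
apply_moves(
  series=[
    [[0, 0, 0], [0, 0, 0]],
    [[0, 0, 0], [0, 0, 0]],
    [[0, 0, 0], [0, 0, 0]],
    [[0, 0, 0], [0, 0, 0]],
    [[0, 0, 0], [0, 0, 0]],
    [[0, 0, 0], [0, 0, 0]],
    [[0, 0, 0], [0, 0, 0]],
  ],
  claw=0,
  newtons=50,
)

```text
t: 16.58
tool_pos: [0.4444, -0.1321, 0.1975]
orientation: [3.141, 0.003, 0.003]
force: [-0.3, 1.1, 5.8]
opening: 0.0451
gripper_force: 50.0
```

Request:
apply_moves(
  series=[
    [[0, 0, -10], [0, 0, 0]],
    [[0, 0, -20], [0, 0, 0]],
    [[0, 0, -25], [0, 0, 0]],
    [[0, 0, -25], [0, 0, 0]],
    [[0, 0, -10], [0, 0, 0]],
    [[0, 0, 0], [0, 0, 0]],
    [[0, 0, 0], [0, 0, 0]],
  ],
)

```text
t: 17.17
tool_pos: [0.4437, -0.1319, 0.2863]
orientation: [3.141, 0.003, 0.001]
force: [-0.6, 0.0, -3.2]
opening: 0.0451
gripper_force: 50.0
```

```bash
python3 -c "
from h import *
to(.5907,-.0005,.287)"
```

```text
tcp [ 0.4437 -0.1319  0.2863] shift mm [ 147.2 -131.2   -0.7] yaw -1.569 tilt [ 0.0008 -0.0004] t 17.1667 F [-0.6  0.  -3.2] open 0.0451 50.0
```

Request:
apply_moves(
  series=[
    [[24.5, -21.8, 0], [0, 0, 0]],
    [[24.5, -21.8, 0], [0, 0, 0]],
    [[24.5, -21.8, 0], [0, 0, 0]],
    [[24.5, -21.8, 0], [0, 0, 0]],
    [[24.5, -21.8, 0], [0, 0, 0]],
    [[24.5, -21.8, 0], [0, 0, 0]],
    [[0, 0, 15], [0, 0, 0]],
    [[0, 0, 15], [0, 0, 0]],
    [[0, 0, 0], [0, 0, 0]],
    [[0, 0, 0], [0, 0, 0]],
    [[0, 0, 0], [0, 0, 0]],
    [[0, 0, 0], [0, 0, 0]],
  ],
)

```text
t: 18.17
tool_pos: [0.5905, -0.0012, 0.2568]
orientation: [3.142, 0.002, 0.001]
force: [-0.8, 0.4, -2.9]
opening: 0.0454
gripper_force: 50.0
```

```bash
python3 -c "
from h import *
to(.5907,-.0005,.213)"
```

```text
tcp [ 0.5905 -0.0012  0.2568] shift mm [ 0.2 -0.7 43.8] yaw -1.5696 tilt [ 0.0005 -0.    ] t 18.1667 F [-0.8  0.4 -2.9] open 0.0454 50.0
```

Request:
apply_moves(
  series=[
    [[0, -0.5, 15], [0, 0, 0]],
    [[0, 0, 12], [0, 0, 0]],
    [[0, 0, 8], [0, 0, 0]],
    [[0, 0, 3], [0, 0, 0]],
    [[0, 0, 2], [0, 0, 0]],
    [[0, 0, 1], [0, 0, 0]],
    [[0, 0, 1], [0, 0, 0]],
    [[0, 0, 0.7], [0, 0, 0]],
    [[0, 0, 0], [0, 0, 0]],
    [[0, 0, 0], [0, 0, 0]],
  ],
)

```text
t: 19.0
tool_pos: [0.5907, -0.0004, 0.214]
orientation: [3.142, 0.003, 0.001]
force: [-0.3, 0.5, -2.8]
opening: 0.0447
gripper_force: 50.0
```

Request:
apply_moves(
  series=[
    [[0, 0, 0.7], [0, 0, 0]],
    [[0, 0, 0], [0, 0, 0]],
    [[0, 0, 0], [0, 0, 0]],
  ],
)

```text
t: 19.25
tool_pos: [0.5908, -0.0003, 0.2136]
orientation: [3.142, 0.003, 0.001]
force: [-2.3, 0.1, 1.9]
opening: 0.0449
gripper_force: 50.0
```

Request:
apply_moves(
  series=[
    [[0, 0, 0.6], [0, 0, 0]],
    [[0, 0, 0], [0, 0, 0]],
    [[0, 0, 0], [0, 0, 0]],
  ],
)

```text
t: 19.5
tool_pos: [0.5908, -0.0003, 0.2135]
orientation: [3.142, 0.003, 0.001]
force: [-4.5, 0.4, 8.7]
opening: 0.0452
gripper_force: 50.0
```

Request:
apply_moves(
  series=[
    [[0, 0, 0], [0, 0, 0]],
    [[0, 0, 0], [0, 0, 0]],
    [[0, 0, 0], [0, 0, 0]],
    [[0, 0, 0], [0, 0, 0]],
    [[0, 0, -10], [0, 0, 0]],
    [[0, 0, -25], [0, 0, 0]],
    [[0, 0, -25], [0, 0, 0]],
    [[0, 0, -25], [0, 0, 0]],
  ],
  claw=0.66,
)

```text
t: 20.17
tool_pos: [0.5903, -0.0004, 0.2986]
orientation: [-3.142, -0.003, 0.001]
force: [0.8, -0.7, -0.0]
opening: 0.0612
gripper_force: 0.0
```

Request:
apply_moves(
  series=[
    [[-26.3, -9.6, 0], [0, 0, 0]],
    [[-26.3, -9.6, 0], [0, 0, 0]],
    [[-26.3, -9.6, 0], [0, 0, 0]],
    [[-26.3, -9.6, 0], [0, 0, 0]],
    [[-26.3, -9.6, 0], [0, 0, 0]],
    [[-26.3, -9.6, 0], [0, 0, 0]],
    [[0, 0, 20], [0, 0, 0]],
    [[0, 0, 0], [0, 0, 0]],
    [[0, 0, 0], [0, 0, 0]],
    [[0, 0, 0], [0, 0, 0]],
  ],
  claw=0.8,
)

```text
t: 21.0
tool_pos: [0.4332, 0.0568, 0.2782]
orientation: [3.142, 0.003, 0.001]
force: [0.6, 0.6, 0.7]
opening: 0.0743
gripper_force: 0.0
```

```bash
python3 - <<'E'
from h import *
to(.4329,.0571,.201)
p,d,c=cam("top");W=cloud(d,c);W[d==0]=0
m=(abs(W[...,0]-.591)<.04)&(abs(W[...,1]+.0)<.035)&(abs(W[...,2]-.068)<.006);q=W[m];print(len(q),cv2.minEnclosingCircle(q[:,:2].astype(np.float32)),np.median(q[:,2]))
E
```

```text
tcp [0.4332 0.0568 0.2782] shift mm [-0.3 -0.3 77.2] yaw -1.5692 tilt [ 0.0005 -0.0001] t 21.0 F [0.6 0.6 0.7] open 0.0743 0.0
325 ((0.5898935794830322, -0.0006403412553481758), 0.023225728422403336) 0.06875342062351175
```

Request:
apply_moves(
  series=[
    [[0, 0, 20], [0, 0, 0]],
    [[0, 0, 20], [0, 0, 0]],
    [[0, 0, 20], [0, 0, 0]],
    [[0, 0, 17], [0, 0, 0]],
    [[0, 0, 0], [0, 0, 0]],
    [[0, 0, 0], [0, 0, 0]],
  ],
)

```text
t: 21.55
tool_pos: [0.4327, 0.0567, 0.2001]
orientation: [3.142, 0.002, -0.003]
force: [0.7, 0.9, 0.6]
opening: 0.0744
gripper_force: 0.0
```

Request:
apply_moves(
  series=[
    [[0, 0, 0], [0, 0, 0]],
    [[0, 0, 0], [0, 0, 0]],
    [[0, 0, 0], [0, 0, 0]],
    [[0, 0, 0], [0, 0, 0]],
    [[0, 0, 0], [0, 0, 0]],
    [[0, 0, 0], [0, 0, 0]],
    [[0, 0, 0], [0, 0, 0]],
  ],
  claw=0,
  newtons=58,
)

```text
t: 22.13
tool_pos: [0.4334, 0.057, 0.2017]
orientation: [-3.141, -0.003, -0.004]
force: [-1.8, -0.3, 7.1]
opening: 0.0555
gripper_force: 58.0
```

Request:
apply_moves(
  series=[
    [[0, 0, -8], [0, 0, 0]],
    [[0, 0, -15], [0, 0, 0]],
    [[0, 0, -20], [0, 0, 0]],
    [[0, 0, -25], [0, 0, 0]],
    [[0, 0, -22], [0, 0, 0]],
    [[0, 0, 0], [0, 0, 0]],
    [[0, 0, 0], [0, 0, 0]],
  ],
)

```text
t: 22.72
tool_pos: [0.433, 0.057, 0.2914]
orientation: [3.142, 0.003, 0.004]
force: [0.0, -0.2, -4.5]
opening: 0.0554
gripper_force: 58.0
```

```bash
python3 -c "
from h import *
to(.5876,.0844,.287)"
```

```text
tcp [0.433  0.057  0.2914] shift mm [154.7 -27.1   4.8] yaw -1.569 tilt [ 0.0028 -0.    ] t 22.7167 F [ 0.  -0.2 -4.5] open 0.0554 58.0
```

Request:
apply_moves(
  series=[
    [[25.8, -4.6, 0], [0, 0, 0]],
    [[25.8, -4.6, 0], [0, 0, 0]],
    [[25.8, -4.6, 0], [0, 0, 0]],
    [[25.8, -4.6, 0], [0, 0, 0]],
    [[25.8, -4.6, 0], [0, 0, 0]],
    [[25.8, -4.6, 0], [0, 0, 0]],
    [[0, 0, 15], [0, 0, 0]],
    [[0, 0, 15], [0, 0, 0]],
    [[0, 0, 0], [0, 0, 0]],
    [[0, 0, 0], [0, 0, 0]],
    [[0, 0, 0], [0, 0, 0]],
    [[0, 0, 0], [0, 0, 0]],
  ],
)

```text
t: 23.72
tool_pos: [0.5874, 0.0848, 0.2609]
orientation: [-3.142, -0.003, -0.001]
force: [0.2, 0.1, -3.6]
opening: 0.0556
gripper_force: 58.0
```

```bash
python3 -c "
from h import *
to(.5876,.0844,.2175)"
```

```text
tcp [0.5874 0.0848 0.2609] shift mm [ 0.2  0.4 43.4] yaw -1.569 tilt [0.0008 0.    ] t 23.7167 F [ 0.2  0.1 -3.6] open 0.0556 58.0
```

Request:
apply_moves(
  series=[
    [[0, 0.3, 15], [0, 0, 0]],
    [[0, 0, 12], [0, 0, 0]],
    [[0, 0, 8], [0, 0, 0]],
    [[0, 0, 3], [0, 0, 0]],
    [[0, 0, 2], [0, 0, 0]],
    [[0, 0, 1], [0, 0, 0]],
    [[0, 0, 1], [0, 0, 0]],
    [[0, 0, 0.5], [0, 0, 0]],
    [[0, 0, 0], [0, 0, 0]],
    [[0, 0, 0], [0, 0, 0]],
  ],
)

```text
t: 24.55
tool_pos: [0.5875, 0.0845, 0.2182]
orientation: [-3.142, -0.003, -0.001]
force: [0.0, 0.1, -2.8]
opening: 0.0558
gripper_force: 58.0
```

Request:
apply_moves(
  series=[
    [[0, 0, 0.7], [0, 0, 0]],
    [[0, 0, 0], [0, 0, 0]],
    [[0, 0, 0], [0, 0, 0]],
  ],
)

```text
t: 24.8
tool_pos: [0.5876, 0.0846, 0.2178]
orientation: [-3.142, -0.003, -0.001]
force: [-1.9, 0.1, 2.8]
opening: 0.0551
gripper_force: 58.0
```

Request:
apply_moves(
  series=[
    [[0, 0, 0.5], [0, 0, 0]],
    [[0, 0, 0], [0, 0, 0]],
    [[0, 0, 0], [0, 0, 0]],
  ],
)

```text
t: 25.05
tool_pos: [0.5876, 0.0846, 0.2178]
orientation: [-3.142, -0.003, -0.001]
force: [-5.5, -0.6, 5.7]
opening: 0.055
gripper_force: 58.0
```

Request:
apply_moves(
  series=[
    [[0, 0, 0], [0, 0, 0]],
    [[0, 0, 0], [0, 0, 0]],
    [[0, 0, 0], [0, 0, 0]],
    [[0, 0, 0], [0, 0, 0]],
    [[0, 0, -10], [0, 0, 0]],
    [[0, 0, -25], [0, 0, 0]],
    [[0, 0, -25], [0, 0, 0]],
    [[0, 0, -25], [0, 0, 0]],
    [[0, 0, -25], [0, 0, 0]],
  ],
  claw=0.72,
)

```text
t: 25.8
tool_pos: [0.5872, 0.0845, 0.3285]
orientation: [-3.142, -0.003, -0.001]
force: [0.0, -0.8, 0.2]
opening: 0.067
gripper_force: 0.0
```

Request:
apply_moves(
  series=[
    [[-30, -10, 0], [0, 0, 0]],
    [[-30, -10, 0], [0, 0, 0]],
    [[-30, -10, 0], [0, 0, 0]],
    [[-30, -10, 0], [0, 0, 0]],
    [[-30, -10, 0], [0, 0, 0]],
    [[-30, -10, 0], [0, 0, 0]],
    [[0, 0, 0], [0, 0, 0]],
    [[0, 0, 0], [0, 0, 0]],
    [[0, 0, 0], [0, 0, 0]],
  ],
)

```text
t: 26.55
tool_pos: [0.4077, 0.1443, 0.3277]
orientation: [-3.141, -0.004, -0.004]
force: [-0.2, -0.2, -0.9]
opening: 0.0672
gripper_force: 0.0
```

```bash
python3 - <<'E'
from h import *
to(.4,.1,.3)
p,d,c=cam("top");W=cloud(d,c);W[d==0]=0
for x,y,h in((.5967,-.1704,.052),(.5937,-.0854,.060),(.5907,-.0005,.068),(.5876,.0844,.076)):
    m=(abs(W[...,0]-x)<.04)&(abs(W[...,1]-y)<.035)&(abs(W[...,2]-h)<.006);q=W[m];a,r=cv2.minEnclosingCircle(q[:,:2].astype(np.float32));print(len(q),np.round(a,4),round(r,4),np.median(q[:,2]),np.ptp(q[:,2]))
s,_,_=cam("scene");cv2.imwrite("pics/end.png",np.vstack([p[100:280,160:480],s[110:290,240:560]]).repeat(1,0))
E
```

```text
tcp [0.4077 0.1443 0.3277] shift mm [-7.9 44.3 27.6] yaw -1.5685 tilt [0.0023 0.0003] t 26.55 F [-0.2 -0.2 -0.9] open 0.0672 0.0
106 [ 0.5959 -0.171 ] 0.0136 0.05272145043968067 0.01026187803958744
200 [ 0.5924 -0.0853] 0.0181 0.0609174889263592 0.011148733501134413
337 [ 0.5897 -0.0011] 0.0235 0.06891712796083006 0.011189024489608977
502 [0.5864 0.0846] 0.0282 0.0768572592570368 0.010916572831151841
```

View pics/end.png

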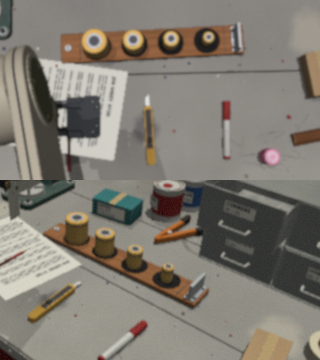

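The final view shows all four dies upright on their pads, smallest next to the stop and largest farthest away. Each is within about 1.5 mm of its pad centre. The gripper is open and clear of everything, so I hand it in.

```bash
python3 -c "
from plant import robot
print(robot.close_job())"
```

```text
the job is handed in; nothing more can be done
None
```

The four brass dies stand upright on their pads, die_1 next to the end stop through to die_4 farthest away, each within about 1.5 mm of its pad centre by camera; all were let go and the job was handed in at about 27 s.

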